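Load two bearing housings into their shaped nests

TASK

Take the blue and the red bearing housing out of their bins and seat each one fully home, flat on the floor of the one nest whose pocket is cut to its outline; the plain rectangular nest stays empty. The bins leave room for fingers only at a housing's long sides and the nests only at its two ends, so put each housing down (the black rubber pad is free for this) and take it again the other way; lower it into the nest gently rather than dropping it. Leave the two jars, the drilled steel block and the screwdriver standing or lying where they are.

Things in the scene. Friction and masses are not known exactly. Their poses are not given: they have to be found in the camera images.
- tee: Blue bearing housing, T-shaped from above: a 52 x 44 mm body (x -33..19) with a central nose 14 mm long and 24 mm wide at the keyed end (x 19..33, y -12..12). Upright prism 66 mm long (x -33..33), 44 wide (y -22..22), 45 high, about 0.35 kg, bearing ring shown on top. Origin: centre of the 66 x 44 rectangle, on the underside; z up, x towards the keyed end. Starts in one of the bins.
- ell: Red bearing housing, L-shaped from above: one corner cut away at the keyed end (x 15..33, y 6..22 is missing), so its +x end face spans y -22..6. Upright prism 66 mm long (x -33..33), 44 wide (y -22..22), 45 high, about 0.35 kg, bearing ring shown on top. Origin: centre of the 66 x 44 rectangle, on the underside; z up, x towards the keyed end. Starts in one of the bins.
- nest_tee: Nest for the blue housing. Pocket 70 mm (x -35..35) by 48 mm (y -24..24), floor 6 mm above the table; walls and finger gaps as told for nest_plain. Origin: pocket centre, on the table. The seated housing has its origin at x = y = 0, z = 6 mm here and its x axis along the nest's x. Two brass blocks fill the corners beside the nose at the +x end (x 21..31, |y| 14..24, top 40 mm above the table).
- nest_ell: Nest for the red housing. Pocket 70 mm (x -35..35) by 48 mm (y -24..24), floor 6 mm above the table; walls and finger gaps as told for nest_plain. Origin: pocket centre, on the table. The seated housing has its origin at x = y = 0, z = 6 mm here and its x axis along the nest's x. One brass block fills the corner of the +x, +y end (x 17..31, y 8..24, top 40 mm above the table).
- nest_plain: Plain rectangular nest, stays empty. All nests are fixed: base plate 112 x 66 x 6 mm, pocket 70 x 48 mm; long side walls 8 mm thick rise 45 mm above the floor, then flare outwards as a lead-in to a rim 61 mm above the table: no room for fingers beside the long sides. Each end wall has a gap 34 mm wide (y -17..17), open down to the base plate, for a finger. Origin: pocket centre, on the table.
- bin_1: Yellow shop bin, fixed, outside 83 x 138 x 54 mm, walls and floor 5 mm. Holds either housing, whose 66 mm length lies along the bin's x with about 3.5 mm between its ends and the walls, and about 40 mm free at each long side (bin's y). The walls stand 4 mm above the housing's top. Origin: centre of the underside.
- bin_2: Grey shop bin, fixed, outside 83 x 138 x 54 mm, walls and floor 5 mm. Holds either housing, whose 66 mm length lies along the bin's x with about 3.5 mm between its ends and the walls, and about 40 mm free at each long side (bin's y). The walls stand 4 mm above the housing's top. Origin: centre of the underside.
- pad: Black rubber pad on the table, fixed, 130 x 130 x 3 mm, empty, a place to put things down. Origin: centre of the underside.
- jar_1: First pickle jar, upright and closed, green with a white lid, 84 mm diameter, 138 mm high; loose bystander. Origin: centre of the underside.
- jar_2: Second pickle jar, upright and closed, green with a white lid, 84 mm diameter, 138 mm high; loose bystander. Origin: centre of the underside.
- setup_block: Drilled dark steel set-up block standing on end, 25 x 50 mm, 75 mm high; loose bystander. Origin: centre of the underside.
- driver: Screwdriver with an orange handle lying on the table, about 200 mm long along its x (handle to -x), under 35 mm high; loose bystander. Origin: underside, near the middle.
Things that resemble listed ones, but are neither listed nor needed, are in the scene too. Several things have the shape of the tee; the one meant has the colours described above.

How it is judged (in metres and radians):
At the end, for the whole second after the job is handed in: Each housing rests in its own nest: origin within 5 mm of the nest's axis, underside 3 to 9 mm above the table, within 0.1 rad of the nest's direction and 0.06 rad of upright. Jars, block and screwdriver within 20 mm of their starts; jars and block upright (horizontal distance between tee and nest_tee below 0.005 m and z of tee in the frame of nest_tee between 0.003 and 0.009 m and angle between the x axis of tee and the x axis of nest_tee, either way round below 0.1 rad and angle between each of tee, ell's own z axis and vertical below 0.06 rad and linear speed of each of tee, ell below 0.01 m/s and horizontal distance between ell and nest_ell below 0.005 m and z of ell in the frame of nest_ell between 0.003 and 0.009 m and angle between the x axis of ell and the x axis of nest_ell, either way round below 0.1 rad and distance of each of jar_1, jar_2, setup_block, driver from where it was at the start of the episode below 0.02 m and angle between each of jar_1, jar_2, setup_block's own z axis and vertical below 0.1 rad); the robot touches nothing.
It fails at once if a housing is dropped into a nest: it moves faster than 0.35 m/s while over the pocket (within 20 mm of its axis) and less than 24 mm above the floor ((horizontal distance between tee and nest_tee below 0.02 m and z of tee in the frame of nest_tee below 0.03 m and linear speed of tee above 0.35 m/s) or (horizontal distance between tee and nest_ell below 0.02 m and z of tee in the frame of nest_ell below 0.03 m and linear speed of tee above 0.35 m/s) or (horizontal distance between tee and nest_plain below 0.02 m and z of tee in the frame of nest_plain below 0.03 m and linear speed of tee above 0.35 m/s) or (horizontal distance between ell and nest_tee below 0.02 m and z of ell in the frame of nest_tee below 0.03 m and linear speed of ell above 0.35 m/s) or (horizontal distance between ell and nest_ell below 0.02 m and z of ell in the frame of nest_ell below 0.03 m and linear speed of ell above 0.35 m/s) or (horizontal distance between ell and nest_plain below 0.02 m and z of ell in the frame of nest_plain below 0.03 m and linear speed of ell above 0.35 m/s)).
It fails at once if a jar, the block or the screwdriver is moved by more than 30 mm (distance of any of jar_1, jar_2, setup_block, driver from where it was at the start of the episode above 0.03 m).
It also fails if it takes over 72 s, if anything falls off the work surface, if the arm or the gripper's body presses on something with over 40 N, if the wrist force passes 120 N, or if a joint passes its speed limit or range.

ROBOT

A 6-joint arm with a two-finger parallel gripper is mounted at the origin on the work surface. World frame = base frame: x ahead of the robot, y to its left, z up, the work surface at z = 0. Lengths are in mm, angles in degrees, forces in N, time in s.
With the tool pointing down it reaches from about 350 to 975 mm from the base axis. Payload 7.1 kg.
Tool frame: the origin (TCP) lies midway between the tips of the shut fingers; the grasp point (between the pads) lies 19 mm behind it; z points along the fingers, y is the line along which they close (so a half turn about z gives the same grasp; the last joint's range is limited). The gripper opens to 88 mm and grips with 3 to 60 N. Pads are 20 mm wide; open, the fingers measure 115 mm over their backs; the gripper's body (75 mm by 178 mm) begins 61 mm behind the grasp point.
Start: joints at [-71.963, 24.242, 93.386, -0, 62.372, -1.089], TCP at [204.789, -590.48, 222.675] pointing down, gripper open.
Joint ranges: [-172.04, 172.04], [-51.8, 120.97], [4.93, 147.93], [-75.15, 255.16], [6.16, 154.13], [-145.62, 145.62]. Speed limits (degrees/s): [136.94, 136.94, 172.46, 180, 180, 180].

INTERFACE

Orientations are given as [roll, pitch, yaw] about the fixed x, y, z axes, in that order (R = Rz(yaw) Ry(pitch) Rx(roll)).
In Python, from rig import robot gives the robot as it stands.
- The arm moves only by the tool play_rows, never from a script. Its argument "series" is a list of rows, each a list of 4 numbers: the shift along the tool's x, y, z in m, then the turn about the tool's z in rad. A call has 1 to 10 rows; each row shifts and turns the commanded pose from where the row before left it, along the tool's axes as they then stand; what a row does not reach is not made up. A row lasts 1/8 s, in which the tool goes at most 62.5 mm and 10.7 degrees, less where a joint would pass 70% of its speed; a pose out of reach is approached as far as the arm can. A call with a gripper value outside its range is refused whole. "grip" is the opening, from -1 (shut) to 1 (fully open), set as the call begins (left out, the last holds). The fingers move at their own pace and stop on an object; "grip_force" is the grip in N (left out, the last holds). Time passes only in rows, so rows that do not move let the fingers close. It gives the time, the measured TCP pose, the force, the opening and the grip force at its end, in the units of the state.
- robot.state(): the state, without advancing time (a new reading comes with each control period).
- robot.get_image(name): name is "side" or "top"; returns the picture (384x512x3 uint8, red, green, blue); there is no depth.
- robot.get_calibration(name): a dict with "vertical_fov" (degrees; the focal length in pixels is half the picture's height over the tangent of half this angle, whatever the lens; pixels are square), "cx", "cy" (the principal point, pixels), "camera_from_world" (4x4, takes a point from world to camera coordinates). Camera axes: x right, y up, looking along -z (the intrinsics and any distortion apply to the point x, -y, -z); pixel columns grow to the right and rows downward; lengths in mm; the calibration is good to about 2 mm. A picture is of the moment at which its call begins. get_calibration takes no time and is no camera call.
- robot.job_done(): hands the job in; it is judged then, once.
Trained networks look in the newest picture that a camera, given by its name, has taken for a name from the list of things; names that differ only in an ending like _2 or _b are one class to them, and where a whole thing is asked for, a point or a joint stands for the part that bears it (a point fixed in the world has none). Each returns a list of dicts, best first, with "score" (0 to 1); they miss things now and then, are a little off and sometimes report something else, mostly with a low value. They report only what shows in the picture. A call takes as long as a camera call. They do not tell look-alikes from the thing itself.
- robot.spot_in(camera, thing): "xy" ([column, row] in pixels, amid what is visible of it).
The state is a dict: "time": time; "joints": joint angles; "qd": joint speeds; "joint_efforts": joint torques, N m; "tcp_pos": TCP position; "ee_rot": TCP orientation; "wrist_force": force on the tool from outside, world axes, zero at the start; "moment": the same for the moment, N m; "gripper_width": finger opening in mm; "gripper_force": force on a finger pad.
Only numpy, scipy, OpenCV 4.12 (cv2) and the standard library are available. Lean on these libraries where they do the work, as an engineer would, in place of code of your own. Each camera call takes 0.05 s, during which the arm holds its last target. There are 200 camera calls.

## Working session

There is one attempt and no reset: what is moved stays moved. The work goes in short steps, Python scripts to look and compute and a tool call to move; the robot and the scene stay as the last step left them, time stands still between calls to the robot, and variables do not carry over. Pictures are saved under pics/ and viewed, at most 10 in all, crops included, and the job is handed in when it is done.

Besides the shell and the picture viewer there is one more tool, called after "Request:" in YAML: its name, and indented under it one key for each argument. play_rows: Moves the arm, as the interface text tells. Its arguments: {"type":"object","properties":{"series":{"type":"array","items":{"type":"array","items":{"type":"number"}}},"grip":{"type":"number"},"grip_force":{"type":"number"}},"required":["series"]}

```bash
mkdir -p pics; ls
python3 - <<'E'
from rig import robot
import cv2,numpy as np
for n in("top","side"):
    im=robot.get_image(n); cv2.imwrite(f"pics/{n}0.png",cv2.resize(im[:,:,::-1],None,fx=1.56,fy=1.56,interpolation=cv2.INTER_CUBIC))
    np.save(f"pics/{n}0.npy",im)
    c=robot.get_calibration(n); print(n,{k:(np.round(v,3).tolist()) for k,v in c.items() if not isinstance(v,str)})
for t in["tee","ell","nest_tee","nest_ell","nest_plain","bin_1","pad","jar_1","setup_block","driver"]:
    for n in("top","side"): print(t,n,[(np.round(d["xy"]).tolist(),round(d["score"],2)) for d in robot.spot_in(n,t)][:5])
print(robot.state())
E
```

```text
pics
top {'vertical_fov': 56.365, 'cx': 256.739, 'cy': 188.391, 'camera_from_world': [[-0.023, -1.0, -0.013, 71.907], [0.987, -0.025, 0.162, -528.602], [-0.162, -0.009, 0.987, -912.793], [0.0, 0.0, 0.0, 1.0]]}
side {'vertical_fov': 51.045, 'cx': 247.68, 'cy': 196.85, 'camera_from_world': [[-1.0, 0.003, -0.016, 527.585], [-0.013, -0.72, 0.694, 0.442], [-0.009, 0.694, 0.72, -1178.715], [0.0, 0.0, 0.0, 1.0]]}
tee top [([141.0, 269.0], 0.83), ([132.0, 160.0], 0.76), ([93.0, 216.0], 0.71), ([189.0, 167.0], 0.33)]
tee side [([337.0, 303.0], 0.83), ([207.0, 322.0], 0.83), ([270.0, 369.0], 0.7), ([269.0, 298.0], 0.56)]
ell top [([186.0, 156.0], 0.9), ([323.0, 247.0], 0.37)]
ell side [([208.0, 257.0], 0.82)]
nest_tee top [([339.0, 176.0], 0.8), ([221.0, 227.0], 0.72), ([244.0, 109.0], 0.69), ([402.0, 175.0], 0.61)]
nest_tee side [([236.0, 155.0], 0.68), ([277.0, 309.0], 0.43)]
nest_ell top [([401.0, 171.0], 0.56)]
nest_ell side [([234.0, 125.0], 0.56)]
nest_plain top [([288.0, 166.0], 0.91), ([322.0, 251.0], 0.18)]
nest_plain side [([225.0, 188.0], 0.95)]
bin_1 top [([141.0, 222.0], 0.9), ([1
[... 459 characters left out ...]
2.0], 0.53)]
{'time': 1.1, 'joints': array([-7.19646446e+01,  2.42406430e+01,  9.33860290e+01,  6.50596291e-04,
        6.23685262e+01, -1.08814959e+00]), 'qd': array([-0.04732533,  0.05427132,  0.0055347 ,  0.06978629,  0.00517807,
        0.02894483]), 'joint_efforts': array([ 4.29064996e-03, -5.44573939e+01, -2.74049664e+01,  6.47431053e-02,
        1.67310156e-02, -1.47774614e-06]), 'tcp_pos': array([ 204.78843037, -590.50685986,  222.69065066]), 'ee_rot': array([ 1.79995188e+02, -4.85129585e-04,  1.91232033e+01]), 'wrist_force': array([-0.28825174,  0.35008085,  0.20108138]), 'moment': array([0.00858371, 0.00965902, 0.0602205 ]), 'gripper_force': 0.0, 'gripper_width': 87.75826197618962}
```

View pics/top0.png

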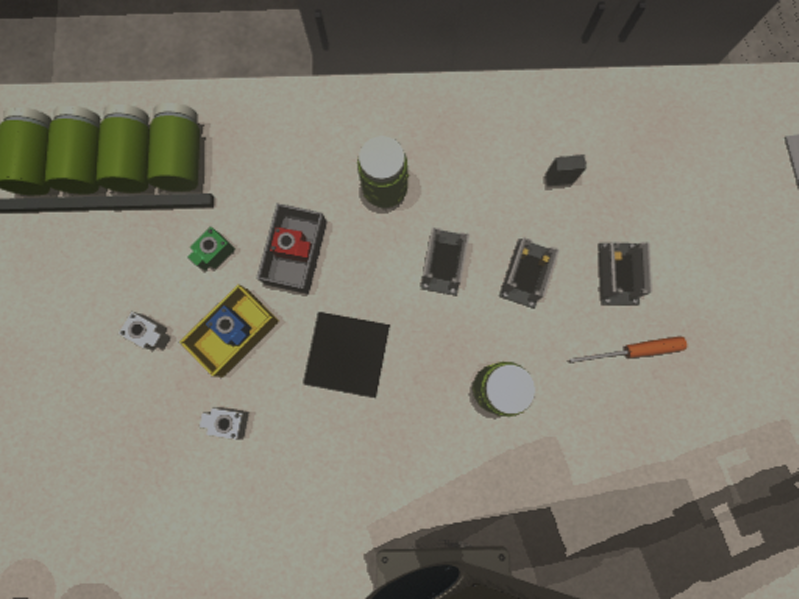

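View pics/side0.png

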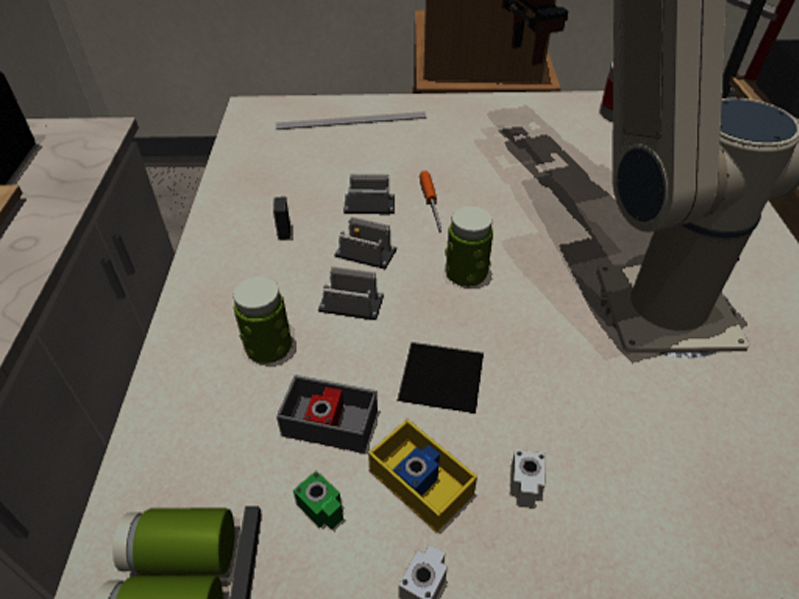

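The top view shows blue in the yellow bin (228,322), red in the grey bin (290,240), and the pad at (346,355). The nests are plain (445,262), tee with two brass blocks (528,272) and ell with one (624,272). All of these are in 1.56x pixels. Next I'll enlarge the bins and nests.

Run:
```python
import numpy as np,cv2
t=np.load("pics/top0.npy")[:,:,::-1]; s=np.load("pics/side0.npy")[:,:,::-1]
def c(im,x,y,w,h,W,H): return cv2.resize(im[y:y+h,x:x+w],(W,H),interpolation=cv2.INTER_NEAREST)
a=np.hstack([c(t,110,125,104,120,345,398)[:300],c(t,310,145,114,75,455,300)])
b=np.hstack([c(s,170,235,142,106,400,299),c(s,195,105,80,60,400,299)])
cv2.imwrite("pics/crop.png",np.vstack([a[:, :800],b]))
print(t[165,300],t[180,350],t[200,350], t[150,288],t[160,288],t[180,290],t[215,212])
```

```text
[125 137 147] [ 96 101 105] [140 152 158] [72 76 77] [43 47 49] [82 88 91] [37 41 43]
```

View pics/crop.png

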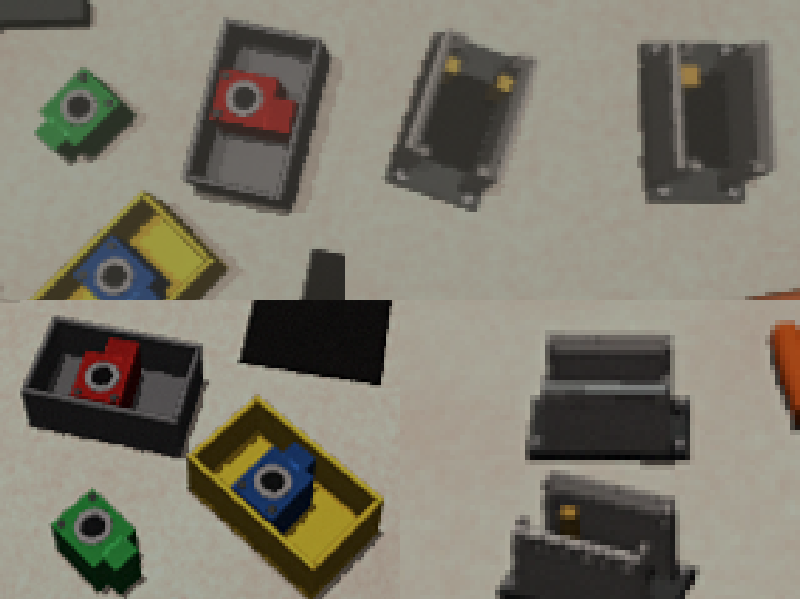

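The crops show the blue nose pointing right and down, and the red cut corner at the upper right, so red's x axis points right in the image (-y world). Both brass ends face up in the image. Next I'll fit the silhouettes jointly in both views.

```bash
cat > fit.py <<'E'
import numpy as np,cv2
from scipy.optimize import minimize
from rig import robot
CAL={n:robot.get_calibration(n) for n in("top","side")}
def proj(n,P):
    c=CAL[n];T=np.array(c["camera_from_world"]);P=np.atleast_2d(P)
    q=P@T[:3,:3].T+T[:3,3];f=192/np.tan(np.radians(c["vertical_fov"]/2))
    return np.c_[c["cx"]-f*q[:,0]/q[:,2],c["cy"]+f*q[:,1]/q[:,2]]
def ray(n,uv,z):
    c=CAL[n];T=np.array(c["camera_from_world"]);f=192/np.tan(np.radians(c["vertical_fov"]/2))
    d=T[:3,:3].T@np.array([(uv[0]-c["cx"])/f,-(uv[1]-c["cy"])/f,-1]);o=-T[:3,:3].T@T[:3,3]
    return o+d*(z-o[2])/d[2]
def box(x0,x1,y0,y1,z0,z1): return np.array([[x,y,z] for x in(x0,x1) for y in(y0,y1) for z in(z0,z1)],float)
def place(V,p):
    c,s=np.cos(p[2]),np.sin(p[2]);return V@np.array([[c,s,0],[-s,c,0],[0,0,1]])+[p[0],p[1],0]
S=8
def render(n,hulls,roi):
    x,y,w,h=roi;m=np.zeros((h*S,w*S),np.uint8)
    for H in hulls:
        u=(proj(n,H)+.5-[x,y])*S-.5
        cv2.fillConvexPoly(m,cv2.convexHull(np.round(u*16).astype(np.int32)),255,shift=4)
    return cv2.resize(m,(w,h),interpolation=cv2.INTER_AREA)/255.
def nest(L=56,o=6,Le=43):
    out=[box(-56,56,-33,33,0,6)]
    for s in(1,-1):
        out.append(box(-L,L,min(24*s,32*s),max(24*s,32*s),0,51))
        out.append(np.vstack([box(-L,L,min(24*s,32*s),max(24*s,32*s),51,51),box(-L,L,min((24+o)*s,(32+o)*s),max((24+o)*s,(32+o)*s),61,61)]))
    return out
E
python3 - <<'E'
from fit import *
T={n:np.load(f"pics/{n}0.npy").astype(float) for n in("top","side")}
def gm(n):
    im=T[n];l=im.mean(2);m=(l<(114 if n=="top" else 105))|((im[:,:,0]-im[:,:,2]<9)&(l>60))
    return cv2.morphologyEx(m.astype(np.uint8),cv2.MORPH_CLOSE,np.ones((3,3)))
G={n:gm(n) for n in T}
cv2.imwrite("pics/masks.png",np.hstack([G["top"][90:270,:]*255,G["side"][90:270,:]*255]))
rois={"tee":{"top":(315,145,48,60),"side":(205,132,58,42)},"ell":{"top":(376,145,48,60),"side":(210,105,50,36)},"plain":{"top":(264,138,42,60),"side":(200,165,52,42)}}
init={k:ray("top",np.array(v)/1.56,20) for k,v in dict(tee=(528,272),ell=(624,272),plain=(445,262)).items()}
yaw=dict(tee=-.2,ell=0,plain=-.1)
def clean(k,n):
    x,y,w,h=rois[k][n];m=G[n][y:y+h,x:x+w];nl,lab,st,_=cv2.connectedComponentsWithStats(m);i=1+np.argmax(st[1:,4]);m=(lab==i).astype(np.uint8)
    c,_=cv2.findContours(m,cv2.RETR_EXTERNAL,cv2.CHAIN_APPROX_NONE);cv2.drawContours(m,c,-1,1,-1);return m
M={k:{n:clean(k,n) for n in T} for k in rois}
def cost(p,k,views,L,o): return sum(np.abs(render(n,[place(H,[p[0],p[1],p[2]/50]) for H in nest(L,o)],rois[k][n])-M[k][n]).sum() for n in views)
def fit(k,views,L,o):
    best=None
    for dy in(-.15,0,.15):
        p0=np.array([init[k][0],init[k][1],(yaw[k]+dy)*50])
        r=minimize(cost,p0,(k,views,L,o),method="Nelder-Mead",options=dict(initial_simplex=p0+np.array([[0,0,0],[8,0,0],[0,8,0],[0,0,6]]),xatol=.05,fatol=.05))
        if best is None or r.fun<best.fun:best=r
    return best
for L in(35,43,50,56):
  for o in(4,8,12):
    print(L,o,round(sum(fit(k,["top","side"],L,o).fun for k in("ell","tee")),1))
E
```

```text
35 4 466.0
35 8 585.8
35 12 738.9
43 4 352.7
43 8 500.9
43 12 690.2
50 4 491.4
50 8 668.7
50 12 886.1
56 4 684.7
56 8 889.4
56 12 1126.0
```

View pics/masks.png

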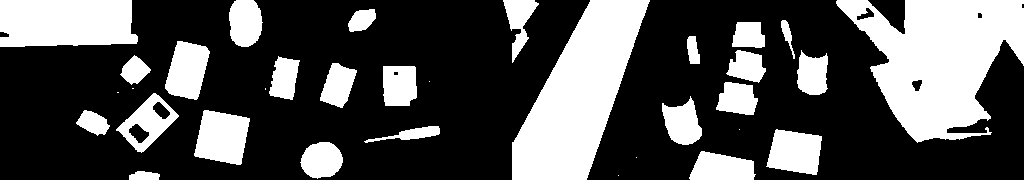

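```bash
cat > nf.py <<'E'
from fit import *
T={n:np.load(f"pics/{n}0.npy").astype(float) for n in("top","side")}
def gm(n):
    im=T[n];l=im.mean(2);m=(l<(114 if n=="top" else 105))|((im[:,:,0]-im[:,:,2]<9)&(l>60))
    return cv2.morphologyEx(m.astype(np.uint8),cv2.MORPH_CLOSE,np.ones((3,3)))
G={n:gm(n) for n in T}
rois={"tee":{"top":(315,145,48,60),"side":(205,132,58,42)},"ell":{"top":(376,145,48,60),"side":(210,105,50,36)},"plain":{"top":(264,138,42,60),"side":(200,165,52,42)}}
init={k:ray("top",np.array(v)/1.56,20) for k,v in dict(tee=(528,272),ell=(624,272),plain=(445,262)).items()}
yaw=dict(tee=-.2,ell=0,plain=-.1)
def clean(k,n):
    x,y,w,h=rois[k][n];m=G[n][y:y+h,x:x+w];nl,lab,st,_=cv2.connectedComponentsWithStats(m);i=1+np.argmax(st[1:,4]);m=(lab==i).astype(np.uint8)
    c,_=cv2.findContours(m,cv2.RETR_EXTERNAL,cv2.CHAIN_APPROX_NONE);cv2.drawContours(m,c,-1,1,-1);return m
M={k:{n:clean(k,n) for n in T} for k in rois}
def cost(p,k,views,L,o): return sum(np.abs(render(n,[place(H,[p[0],p[1],p[2]/50]) for H in nest(L,o)],rois[k][n])-M[k][n]).sum() for n in views)
def fit(k,views,L,o):
    best=None
    for dy in(-.15,0,.15):
        p0=np.array([init[k][0],init[k][1],(yaw[k]+dy)*50])
        r=minimize(cost,p0,(k,views,L,o),method="Nelder-Mead",options=dict(initial_simplex=p0+np.array([[0,0,0],[8,0,0],[0,8,0],[0,0,6]]),xatol=.05,fatol=.05))
        if best is None or r.fun<best.fun:best=r
    return best
E
python3 - <<'E'
from nf import *
for L,o in((43,0),(43,2),(43,4),(40,2),(46,2)):
  for k in("ell","tee","plain"):
    for v in(["top"],["side"]):
        r=fit(k,v,L,o);print(L,o,k,v[0],round(r.fun,1),np.round(r.x[:2],1),round(np.degrees(r.x[2]/50),1))
rows=[]
for v in("top","side"):
    tl=[]
    for k in("ell","tee"):
        r=fit(k,[v],43,2);x,y,w,h=rois[k][v];im=T[v][y:y+h,x:x+w,::-1].astype(np.uint8)
        im=cv2.resize(im,None,fx=6,fy=6,interpolation=cv2.INTER_NEAREST)
        for H in nest(43,2):
            u=(proj(v,place(H,[r.x[0],r.x[1],r.x[2]/50]))+.5-[x,y])*6
            cv2.polylines(im,[cv2.convexHull(u.astype(np.int32))],True,(0,0,255),1)
        c,_=cv2.findContours(cv2.resize(M[k][v],None,fx=6,fy=6,interpolation=cv2.INTER_NEAREST),0,2);cv2.drawContours(im,c,-1,(0,255,0),1)
        q=np.zeros((360 if v=="top" else 240,390,3),np.uint8);im=im[:q.shape[0],:390];q[:im.shape[0],:im.shape[1]]=im;tl.append(q)
    rows.append(np.hstack(tl))
cv2.imwrite("pics/ov.png",np.vstack(rows))
E
```

```text
43 0 ell top 35.4 [ 563.7 -327.7] -1.7
43 0 ell side 33.7 [ 566.8 -329.1] -1.4
43 0 tee top 57.7 [ 569.7 -163.7] -21.1
43 0 tee side 49.6 [ 572.2 -165.2] -20.1
43 0 plain top 64.1 [594.  -17.2] -12.1
43 0 plain side 55.3 [595.9 -19.5] -11.7
43 2 ell top 46.6 [ 563.7 -326.7] -1.5
43 2 ell side 41.1 [ 566.8 -327.8] -1.2
43 2 tee top 84.2 [ 569.7 -163.9] -21.1
43 2 tee side 60.6 [ 572.2 -165.3] -19.9
43 2 plain top 100.3 [594.  -17.8] -12.0
43 2 plain side 70.5 [595.8 -19.5] -11.8
43 4 ell top 69.9 [ 563.7 -326.4] -1.5
43 4 ell side 50.4 [ 566.8 -327.3] -1.2
43 4 tee top 109.8 [ 569.7 -163.6] -21.1
43 4 tee side 71.9 [ 572.2 -165.5] -19.9
43 4 plain top 148.4 [593.8 -18.7] -12.2
43 4 plain side 85.3 [595.9 -19.6] -11.4
40 2 ell top 58.5 [ 563.7 -326.8] -1.6
40 2 ell side 51.9 [ 566.3 -329.9] -4.9
40 2 tee top 82.4 [ 570.2 -163.7] -20.6
40 2 tee side 76.6 [ 572.  -165.3] -20.6
40 2 plain top 98.4 [594.2 -17.6] -11.0
40 2 plain side 85.7 [596.  -19.7] -12.2
46 2 ell top 56.3 [ 563.8 -326.6] -1.6
46 2 ell side 58.0 [ 566.4 -327.7] -1.3
46 2 tee top 89.8 [ 570.  -163.6] -21.1
46 2 tee side 83.2 [ 571.2 -165.5] -20.9
46 2 plain top 107.7 [593.8 -17.7] -11.8
46 2 plain side 92.0 [595.7 -19.6] -12.1
```

View pics/ov.png

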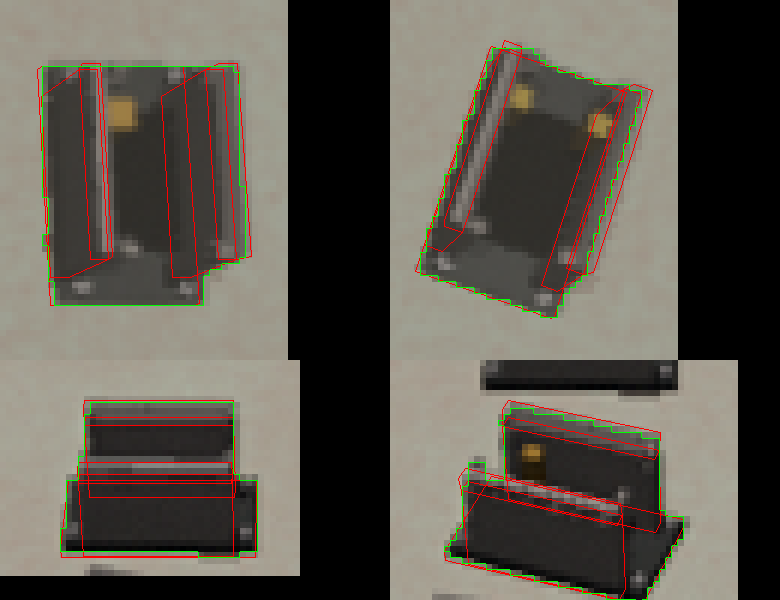

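The overlay shows the model contours agreeing with the masks, with a constant offset between cameras of about (2.7,-1.5) mm. Now the bins, housings, pad and bystanders.

```bash
cat > bf.py <<'E'
from nf import *
TEE=[box(-33,19,-22,22,0,45),box(19,33,-12,12,0,45)]
ELL=[box(-33,15,-22,22,0,45),box(15,33,-22,6,0,45)]
def gfit(hulls,m,views,p0,z=0,angs=(0,)):
    best=None;H0=[H+[0,0,z] for H in hulls];roi=(0,0,512,384);rr={}
    for v in views:
        x,y,w,h=cv2.boundingRect(m[v]);rr[v]=(max(x-8,0),max(y-8,0),w+16,h+16)
    f=lambda p:sum(np.abs(render(v,[place(H,[p[0],p[1],p[2]/50]) for H in H0],rr[v])-m[v][rr[v][1]:rr[v][1]+rr[v][3],rr[v][0]:rr[v][0]+rr[v][2]][:render(v,[],rr[v]).shape[0]]).sum() for v in views)
    for a in angs:
        q=np.array([p0[0],p0[1],(p0[2]+a)*50])
        r=minimize(f,q,method="Nelder-Mead",options=dict(initial_simplex=q+np.array([[0,0,0],[8,0,0],[0,8,0],[0,0,6]]),xatol=.05,fatol=.05))
        if best is None or r.fun<best.fun:best=r
    return round(best.fun,1),np.round([best.x[0],best.x[1],np.degrees(best.x[2]/50)],1)
def comp(m,seed=None):
    nl,lab,st,ce=cv2.connectedComponentsWithStats(m.astype(np.uint8))
    i=lab[seed[1],seed[0]] if seed is not None else 1+np.argmax(st[1:,4])
    m=(lab==i).astype(np.uint8);c,_=cv2.findContours(m,cv2.RETR_EXTERNAL,cv2.CHAIN_APPROX_NONE);cv2.drawContours(m,c,-1,1,-1);return m
def colm(im,c):
    h=cv2.cvtColor(im.astype(np.uint8),cv2.COLOR_RGB2HSV).astype(int);s=h[...,1];hh=h[...,0];v=h[...,2]
    return {"blue":(hh>95)&(hh<130)&(s>90)&(v>25),"red":((hh<8)|(hh>172))&(s>140)&(v>35),"yellow":(hh>18)&(hh<33)&(s>110)&(v>30)}[c]
E
python3 - <<'E'
from bf import *
B=[box(-41.5,41.5,-69,69,0,54)]
yb={n:comp(cv2.morphologyEx((colm(T[n],"yellow")|colm(T[n],"blue")).astype(np.uint8),cv2.MORPH_CLOSE,np.ones((3,3)))) for n in T}
gb={"top":comp(G["top"]|colm(T["top"],"red"),(186,156)),"side":comp(G["side"]|colm(T["side"],"red"),(208,257))}
pd={"top":comp(G["top"],(222,228)),"side":comp(G["side"],(283,240))}
for v in("top","side"):
    ya=np.radians(-140)
    print(v,"yel",gfit(B,yb[v:=v] if 0 else yb,[v],[*ray("top",(146,212),30)[:2],ya],0,(-.2,0,.2)))
    print(v,"grey",gfit(B,gb,[v],[*ray("top",(187,160),30)[:2],np.radians(-100)],0,(-.2,0,.2)))
    print(v,"pad",gfit([box(-65,65,-65,65,0,3)],pd,[v],[*ray("top",(222,228),3)[:2],-.1],0,(-.1,.1)))
    print(v,"tee",gfit(TEE,{v:comp(colm(T[v],"blue"))},[v],[*ray("top",(146,207),40)[:2],ya],5,(-.2,0,.2)))
    print(v,"ell",gfit(ELL,{v:comp(colm(T[v],"red"))},[v],[*ray("top",(186,155),40)[:2],np.radians(-100)],5,(-.2,0,.2)))
for k,uv,z in(("jar1",(247,101),138),("jar2",(326,249),138),("block",(367,104),75),("drvtip",(365,231),5),("drvend",(440,220),15)):print(k,ray("top",uv,z).round())
for k,uv,z in(("jar1",(166,187),138),("jar2",(301,140),138),("block",(180,127),75)):print(k,ray("side",uv,z).round())
E
```

```text
top yel (np.float64(90.1), array([ 476.6,  355.9, -135.1]))
top grey (np.float64(72.6), array([ 616.9,  248.7, -104. ]))
top pad (np.float64(49.3), array([433.3, 157.8, -11.9]))
top tee (np.float64(141.0), array([ 482.4,  353.2, -126.3]))
top ell (np.float64(149.7), array([ 629.2,  246.6, -113.5]))
side yel (np.float64(78.5), array([ 477.4,  354.5, -135.5]))
side grey (np.float64(2840.9), array([ 619.1,  249. , -103.9]))
side pad (np.float64(46.0), array([434.5, 156.4, -12. ]))
side tee (np.float64(260.0), array([ 478. ,  335.8, -111.8]))
side ell (np.float64(226.3), array([628.8, 218.8, -91.3]))
jar1 [737.  77. 138.]
jar2 [ 367. -100.  138.]
block [ 746. -241.   75.]
drvtip [ 412. -232.    5.]
drvend [ 436. -432.   15.]
jar1 [734.  85. 138.]
jar2 [372. -99. 138.]
block [ 746. -256.   75.]
```

```bash
cat > plan.py <<'E'
import numpy as np,json
from rig import robot
def plan(x,y,z,yaw,n,start=None):
    s=robot.state();p=np.array(s["tcp_pos"]) if start is None else np.array(start[:3],float);a=s["ee_rot"][2] if start is None else start[3]
    d=(yaw-a+180)%360-180;tgt=np.array([x,y,z],float);p0=p.copy();a0=a;rows=[]
    for i in range(1,n+1):
        w=p0+(tgt-p0)*i/n-p;c,sn=np.cos(np.radians(a)),np.sin(np.radians(a))
        r=np.round([(c*w[0]+sn*w[1])/1e3,(sn*w[0]-c*w[1])/1e3,-w[2]/1e3],4);t=round(-np.radians(a0+d*i/n-a),3)
        rows.append(r.tolist()+[t]);r=r*1e3
        p=p+np.array([c*r[0]+sn*r[1],sn*r[0]-c*r[1],-r[2]]);a-=np.degrees(t)
    print(json.dumps(rows),"joint6~",round(np.degrees(np.arctan2(y,x))+90-yaw,0),"->",p.round(1),round(a,2));return [*p,a]
E
python3 - <<'E'
from bf import *
from plan import plan
im=T["top"]
for k,c,b,seed in(("tee","blue",(477,355,-135.3),(144,208)),("ell","red",(618,249,-104),(183,154))):
    x,y=seed;w=im[y-7:y+8,x-7:x+8];sat=w.max(2)-w.min(2);m=(sat<25)
    m=comp(m,(7,7));q=cv2.moments(m,True);uv=(x-7+q["m10"]/q["m00"],y-7+q["m01"]/q["m00"])
    P=ray("top",uv,50)+[1,-.7,0];d=P[:2]-b[:2];a=np.radians(b[2]);print(k,q["m00"],np.round(uv,1),P.round(1),"in bin",np.round([np.cos(a)*d[0]+np.sin(a)*d[1],-np.sin(a)*d[0]+np.cos(a)*d[1]],1))
e=plan(477,355,150,44.7,24)
E
```

```text
tee 106.0 [143.9 207.8] [486. 357.  50.] in bin [-7.8  4.9]
ell 88.0 [182.9 154. ] [629.1 255.4  50. ] in bin [-8.9  9.3]
[[0.0236, -0.0335, 0.003, -0.019], [0.0243, -0.0331, 0.0031, -0.018], [0.0248, -0.0326, 0.003, -0.019], [0.0255, -0.0321, 0.003, -0.018], [0.026, -0.0317, 0.003, -0.019], [0.0266, -0.0311, 0.0031, -0.019], [0.0273, -0.0307, 0.003, -0.018], [0.0277, -0.0302, 0.003, -0.019], [0.0284, -0.0296, 0.0031, -0.018], [0.0288, -0.0291, 0.003, -0.019], [0.0294, -0.0286, 0.003, -0.019], [0.03, -0.0279, 0.003, -0.018], [0.0304, -0.0275, 0.0031, -0.019], [0.031, -0.0269, 0.003, -0.018], [0.0314, -0.0263, 0.003, -0.019], [0.032, -0.0257, 0.0031, -0.019], [0.0324, -0.0251, 0.003, -0.018], [0.0329, -0.0245, 0.003, -0.019], [0.0333, -0.0239, 0.003, -0.018], [0.0337, -0.0232, 0.0031, -0.019], [0.0342, -0.0227, 0.003, -0.019], [0.0346, -0.0219, 0.003, -0.018], [0.035, -0.0214, 0.0031, -0.019], [0.0354, -0.0207, 0.003, -0.018]] joint6~ 82.0 -> [477. 355. 150.] 44.68
```

Run:
```python
from plan import plan
e=plan(470,-100,210,25,10)
```

```text
[[0.0411, -0.0377, 0.0013, -0.01], [0.0415, -0.0372, 0.0012, -0.011], [0.0419, -0.0368, 0.0013, -0.01], [0.0423, -0.0363, 0.0013, -0.01], [0.0426, -0.036, 0.0012, -0.01], [0.043, -0.0355, 0.0013, -0.011], [0.0434, -0.035, 0.0013, -0.01], [0.0437, -0.0346, 0.0013, -0.01], [0.0441, -0.0342, 0.0012, -0.01], [0.0444, -0.0337, 0.0013, -0.011]] joint6~ 53.0 -> [ 470. -100.  210.] 25.02
```

Request:
play_rows:
  series:
    - [0.041,-0.038,0.001,-0.01]
    - [0.0415,-0.037,0.001,-0.01]
    - [0.042,-0.037,0.001,-0.01]
    - [0.042,-0.036,0.001,-0.01]
    - [0.043,-0.036,0.001,-0.01]
    - [0.043,-0.0355,0.001,-0.01]
    - [0.043,-0.035,0.001,-0.01]
    - [0.044,-0.035,0.001,-0.01]
    - [0.044,-0.034,0.001,-0.01]
    - [0.044,-0.034,0.001,-0.01]
  grip: 1

```text
time: 2.35
tcp_pos: [470.8, -98.4, 213.0]
ee_rot: [180.0, -0.0, 24.9]
wrist_force: [0.7, -0.2, 0.4]
gripper_width: 87.7
gripper_force: 0.0
```

Run:
```python
from plan import plan
e=plan(482,357,140,44.7,10)
```

```text
[[0.0202, -0.0408, 0.0073, -0.035], [0.0216, -0.0401, 0.0073, -0.034], [0.0229, -0.0394, 0.0073, -0.035], [0.0243, -0.0385, 0.0073, -0.034], [0.0256, -0.0377, 0.0073, -0.035], [0.0269, -0.0368, 0.0073, -0.035], [0.0282, -0.0357, 0.0073, -0.034], [0.0294, -0.0349, 0.0073, -0.035], [0.0305, -0.0337, 0.0073, -0.034], [0.0317, -0.0327, 0.0073, -0.035]] joint6~ 82.0 -> [482.  356.9 140. ] 44.7
```

Request:
play_rows:
  series:
    - [0.02,-0.041,0.0073,-0.035]
    - [0.0215,-0.04,0.0073,-0.034]
    - [0.023,-0.0395,0.0073,-0.035]
    - [0.0245,-0.0385,0.0073,-0.034]
    - [0.0255,-0.0375,0.0073,-0.035]
    - [0.027,-0.037,0.0073,-0.035]
    - [0.028,-0.0355,0.0073,-0.034]
    - [0.0295,-0.035,0.0073,-0.035]
    - [0.0305,-0.0335,0.0073,-0.034]
    - [0.0315,-0.0325,0.0073,-0.035]

```text
time: 3.6
tcp_pos: [481.3, 356.6, 139.6]
ee_rot: [180.0, -0.0, 44.8]
wrist_force: [0.8, 0.3, -0.1]
gripper_width: 88.0
gripper_force: 0.0
```

Run:
```python
from plan import plan
e=plan(482,357,13,44.7,6)
```

```text
[[0.0001, 0.0, 0.0211, 0.0], [0.0002, 0.0001, 0.0211, 0.0], [0.0001, -0.0, 0.0211, 0.0], [0.0001, 0.0, 0.0211, 0.001], [0.0002, 0.0001, 0.0211, -0.0], [0.0001, -0.0, 0.0211, -0.0]] joint6~ 82.0 -> [482. 357.  13.] 44.7
```

Request:
play_rows:
  series:
    - [0.001,0,0.035,0]
    - [0,0,0.035,0]
    - [0,0,0.025,0]
    - [0,0,0.02,0]
    - [0,0,0.0115,0]
    - [0,0,0,0]

```text
time: 4.35
tcp_pos: [481.8, 355.4, 12.7]
ee_rot: [-180.0, 0.1, 44.7]
wrist_force: [-0.7, -0.8, 0.2]
gripper_width: 87.7
gripper_force: 0.0
```

Request:
play_rows:
  series:
    - [0,0,0,0]
    - [0,0,0,0]
    - [0,0,0,0]
    - [0,0,0,0]
    - [0,0,0,0]
    - [0,0,0,0]
    - [0,0,0,0]
  grip: -1
  grip_force: 30

```text
time: 5.22
tcp_pos: [482.2, 355.5, 13.4]
ee_rot: [180.0, -0.0, 44.7]
wrist_force: [0.4, -2.4, 4.7]
gripper_width: 43.9
gripper_force: 29.8
```

```bash
cat > log.py <<'E'
import numpy as np,json
LOG=[l for l in open("log.txt").read().splitlines() if l.strip()]
def cmd(lines=LOG):
    p=np.array([204.789,-590.48,222.675]);a=19.126;out=[]
    for l in lines:
        for r in json.loads(l):
            c,s=np.cos(np.radians(a)),np.sin(np.radians(a));x,y,z=[1e3*q for q in r[:3]]
            p=p+[c*x+s*y,s*x-c*y,-z];a-=np.degrees(r[3])
        out.append([*p.round(2),round(a,2)])
    return out
E
cat > log.txt <<'E'
[[0.041, -0.038, 0.001, -0.01], [0.0415, -0.037, 0.001, -0.01], [0.042, -0.037, 0.001, -0.01], [0.042, -0.036, 0.001, -0.01], [0.043, -0.036, 0.001, -0.01], [0.043, -0.0355, 0.001, -0.01], [0.043, -0.035, 0.001, -0.01], [0.044, -0.035, 0.001, -0.01], [0.044, -0.034, 0.001, -0.01], [0.044, -0.034, 0.001, -0.01]]
[[0.02, -0.041, 0.0073, -0.035], [0.0215, -0.04, 0.0073, -0.034], [0.023, -0.0395, 0.0073, -0.035], [0.0245, -0.0385, 0.0073, -0.034], [0.0255, -0.0375, 0.0073, -0.035], [0.027, -0.037, 0.0073, -0.035], [0.028, -0.0355, 0.0073, -0.034], [0.0295, -0.035, 0.0073, -0.035], [0.0305, -0.0335, 0.0073, -0.034], [0.0315, -0.0325, 0.0073, -0.035]]
[[0.001, 0, 0.035, 0], [0, 0, 0.035, 0], [0, 0, 0.025, 0], [0, 0, 0.02, 0], [0, 0, 0.0115, 0], [0, 0, 0, 0]]
E
python3 - <<'E'
from log import *
from plan import plan
for o in cmd():print(o)
c=cmd()[-1]
e=plan(c[0],c[1],120,44.7,4,c); e=plan(434,157,120,159.4,12,e)
E
```

```text
[np.float64(469.88), np.float64(-100.03), np.float64(212.68), np.float64(24.86)]
[np.float64(481.26), np.float64(354.9), np.float64(139.67), np.float64(44.68)]
[np.float64(481.97), np.float64(355.6), np.float64(13.17), np.float64(44.68)]
[[0.0, 0.0, -0.0267, -0.0], [0.0, 0.0, -0.0267, -0.0], [0.0, 0.0, -0.0267, -0.0], [0.0, 0.0, -0.0267, -0.0]] joint6~ 82.0 -> [482.  355.6 120. ] 44.68
[[-0.0145, 0.009, -0.0, -0.167], [-0.0157, 0.0064, -0.0, -0.167], [-0.0167, 0.0037, -0.0, -0.167], [-0.017, 0.0009, -0.0, -0.166], [-0.0169, -0.0019, -0.0, -0.167], [-0.0163, -0.0047, -0.0, -0.167], [-0.0154, -0.0074, -0.0, -0.167], [-0.0139, -0.0098, -0.0, -0.167], [-0.0121, -0.012, -0.0, -0.167], [-0.0099, -0.0138, -0.0, -0.167], [-0.0075, -0.0153, -0.0, -0.166], [-0.0049, -0.0163, -0.0, -0.167]] joint6~ -50.0 -> [434. 157. 120.] 159.39
```

Request:
play_rows:
  series:
    - [0,0,-0.015,0]
    - [0,0,-0.03,0]
    - [0,0,-0.03,0]
    - [0,0,-0.03,0]
    - [-0.0145,0.009,0,-0.167]
    - [-0.0157,0.0064,0,-0.167]
    - [-0.0167,0.0037,0,-0.167]
    - [-0.017,0.0009,0,-0.167]
    - [-0.0169,-0.0019,0,-0.167]
    - [-0.0163,-0.0047,0,-0.167]

```text
time: 6.48
tcp_pos: [457.3, 255.8, 118.5]
ee_rot: [-180.0, -0.0, 102.4]
wrist_force: [-0.6, -0.8, -4.2]
gripper_width: 43.8
gripper_force: 29.8
```

Request:
play_rows:
  series:
    - [-0.0154,-0.0074,0,-0.167]
    - [-0.0139,-0.0098,0,-0.167]
    - [-0.0121,-0.012,0,-0.167]
    - [-0.0099,-0.0138,0,-0.167]
    - [-0.0075,-0.0153,0.01,-0.167]
    - [-0.0049,-0.0163,0.03,-0.167]
    - [0,0,0.03,0]
    - [0,0,0.02,0]
    - [0,0,0.01,0]
    - [0,0,0.005,0]

```text
time: 7.72
tcp_pos: [434.2, 157.1, 13.1]
ee_rot: [180.0, -0.0, 159.5]
wrist_force: [-0.3, -0.4, -4.6]
gripper_width: 43.8
gripper_force: 29.8
```

```bash
cat >> log.txt <<'E'
[[0, 0, -0.015, 0], [0, 0, -0.03, 0], [0, 0, -0.03, 0], [0, 0, -0.03, 0], [-0.0145, 0.009, 0, -0.167], [-0.0157, 0.0064, 0, -0.167], [-0.0167, 0.0037, 0, -0.167], [-0.017, 0.0009, 0, -0.167], [-0.0169, -0.0019, 0, -0.167], [-0.0163, -0.0047, 0, -0.167]]
[[-0.0154, -0.0074, 0, -0.167], [-0.0139, -0.0098, 0, -0.167], [-0.0121, -0.012, 0, -0.167], [-0.0099, -0.0138, 0, -0.167], [-0.0075, -0.0153, 0.01, -0.167], [-0.0049, -0.0163, 0.03, -0.167], [0, 0, 0.03, 0], [0, 0, 0.02, 0], [0, 0, 0.01, 0], [0, 0, 0.005, 0]]
E
python3 -c "
from log import *
print(cmd()[-1])"
```

```text
[np.float64(434.16), np.float64(156.98), np.float64(13.17), np.float64(159.5)]
```

Request:
play_rows:
  series:
    - [0,0,0.0017,0]
    - [0,0,0,0]

```text
time: 7.98
tcp_pos: [434.5, 157.2, 12.0]
ee_rot: [180.0, 0.0, 159.5]
wrist_force: [0.2, -0.8, -4.3]
gripper_width: 44.3
gripper_force: 29.8
```

Request:
play_rows:
  series:
    - [0,0,0,0]
    - [0,0,0,0]
    - [0,0,0,0]
    - [0,0,0,0]
    - [0,0,-0.02,0]
    - [0,0,-0.04,0]
    - [0,0,-0.05,0]
    - [0,0,-0.05,0]
  grip: 1

```text
time: 8.98
tcp_pos: [433.8, 156.8, 172.9]
ee_rot: [-180.0, -0.0, 159.5]
wrist_force: [0.6, 0.7, -0.5]
gripper_width: 87.6
gripper_force: 0.0
```

```bash
cat >> log.txt <<'E'
[[0, 0, 0.0017, 0], [0, 0, 0, 0]]
[[0, 0, 0, 0], [0, 0, 0, 0], [0, 0, 0, 0], [0, 0, 0, 0], [0, 0, -0.02, 0], [0, 0, -0.04, 0], [0, 0, -0.05, 0], [0, 0, -0.05, 0]]
E
python3 - <<'E'
from log import *
c=cmd()[-1];print(c)
from bf import *
h=np.radians(c[3]-180)
vis=np.zeros((384,1024,3),np.uint8)
for i,v in enumerate(("top","side")):
    im=robot.get_image(v);np.save(f"pics/{v}1.npy",im);vis[:,512*i:512*i+512]=im[:,:,::-1]
    m=comp(colm(im,"blue"))
    print(v,m.sum(),gfit(TEE,{v:m},[v],[c[0],c[1],h],3,(-.1,.1)))
cv2.imwrite("pics/p1.png",np.hstack([cv2.resize(vis[130:330,130:330],(400,400)),cv2.resize(vis[160:310,512+200:512+350],(400,400))]))
E
```

```text
[np.float64(434.16), np.float64(156.98), np.float64(171.47), np.float64(159.5)]Traceback (most recent call last):
  File "<stdin>", line 8, in <module>
  File "bf.py", line 16, in comp
    i=lab[seed[1],seed[0]] if seed is not None else 1+np.argmax(st[1:,4])
                                                      ~~~~~~~~~^^^^^^^^^^
    return _wrapfunc(a, 'argmax', axis=axis, out=out, **kwds)
    return bound(*args, **kwds)
ValueError: attempt to get argmax of an empty sequence
```

Run:
```python
from log import *
c=cmd()[-1]
from bf import *
h=np.radians(c[3]-180)
v="side";im=robot.get_image(v);np.save(f"pics/{v}1.npy",im)
m=comp(colm(im,"blue"));print(m.sum(),gfit(TEE,{v:m},[v],[c[0],c[1],h],3,(-.1,.1)))
cv2.imwrite("pics/p1.png",cv2.resize(im[120:320,170:370,::-1],(600,600)))
```

```text
123 (np.float64(257.4), array([457.8, 171.9, -93.6]))
```

View pics/p1.png

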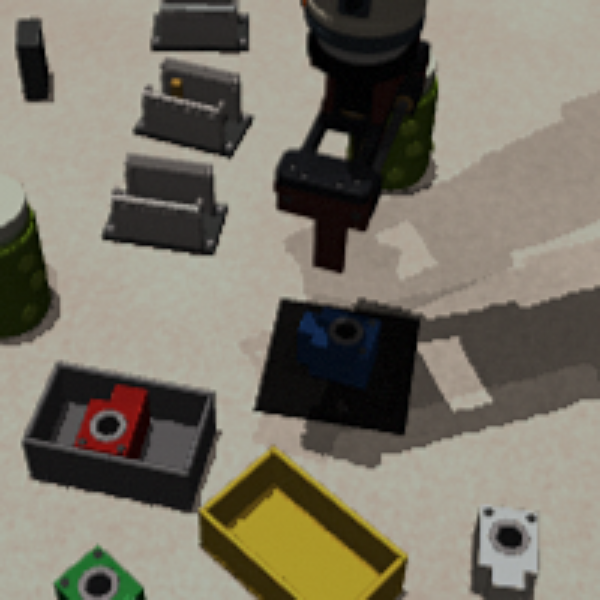

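Run:
```python
from log import *
from plan import plan
c=cmd()[-1]
plan(570,-110,171.5,69.4,9,c)
```

```text
[[-0.0245, -0.0225, -0.0, 0.175], [-0.0281, -0.0179, -0.0, 0.174], [-0.0307, -0.0127, -0.0, 0.175], [-0.0325, -0.0072, -0.0, 0.175], [-0.0333, -0.0015, -0.0, 0.175], [-0.033, 0.0044, -0.0, 0.174], [-0.0317, 0.01, -0.0, 0.175], [-0.0295, 0.0154, -0.0, 0.175], [-0.0264, 0.0203, -0.0, 0.175]] joint6~ 10.0 -> [ 570.  -110.   171.5] 69.37
```

Request:
play_rows:
  series:
    - [-0.0245,-0.0225,0,0.175]
    - [-0.028,-0.018,0,0.174]
    - [-0.0305,-0.0125,0,0.175]
    - [-0.0325,-0.007,0,0.175]
    - [-0.0335,-0.0015,0,0.175]
    - [-0.033,0.0045,0,0.174]
    - [-0.0315,0.01,0,0.175]
    - [-0.0295,0.0155,0,0.175]
    - [-0.0265,0.0205,0,0.175]
    - [0,0,0,0]

```text
time: 10.32
tcp_pos: [570.8, -111.3, 170.3]
ee_rot: [-180.0, 0.0, 69.2]
wrist_force: [-0.0, 0.4, -1.3]
gripper_width: 87.7
gripper_force: 0.0
```

```bash
cp log.txt log1.txt; cat >> log.txt <<'E'
[[-0.0245, -0.0225, 0, 0.175], [-0.028, -0.018, 0, 0.174], [-0.0305, -0.0125, 0, 0.175], [-0.0325, -0.007, 0, 0.175], [-0.0335, -0.0015, 0, 0.175], [-0.033, 0.0045, 0, 0.174], [-0.0315, 0.01, 0, 0.175], [-0.0295, 0.0155, 0, 0.175], [-0.0265, 0.0205, 0, 0.175], [0, 0, 0, 0]]
E
python3 - <<'E'
from log import *
print(cmd()[-1])
from bf import *
h=np.radians(159.5-180)
vis=[]
for v in("top","side"):
    im=robot.get_image(v);np.save(f"pics/{v}2.npy",im)
    hs=cv2.cvtColor(im,cv2.COLOR_RGB2HSV);x,y=proj(v,[[434,157,30]])[0].astype(int)
    m=((hs[...,0]>95)&(hs[...,0]<130)&(hs[...,1]>70)&(hs[...,2]>22)).astype(np.uint8)
    w=np.zeros_like(m);w[y-30:y+30,x-30:x+30]=1;m=comp(m*w)
    r=gfit(TEE,{v:m},[v],[434,157,h],3,(-.1,.1));print(v,m.sum(),r)
    q=cv2.resize(im[y-30:y+30,x-30:x+30,::-1],(360,360),interpolation=0)
    cc,_=cv2.findContours(cv2.resize(m[y-30:y+30,x-30:x+30],(360,360),interpolation=0),0,2);cv2.drawContours(q,cc,-1,(0,255,0),1)
    for H in TEE:
        u=(proj(v,place(H+[0,0,3],[r[1][0],r[1][1],np.radians(r[1][2])]))+.5-[x-30,y-30])*6;cv2.polylines(q,[cv2.convexHull(u.astype(np.int32))],True,(0,0,255),1)
    vis.append(q)
cv2.imwrite("pics/p2.png",np.hstack(vis))
E
```

```text
[np.float64(570.44), np.float64(-109.69), np.float64(171.47), np.float64(69.37)]
top 395 (np.float64(44.3), array([436.7, 157.9, -19.5]))
side 555 (np.float64(49.4), array([438. , 154.1, -18.4]))
```

View pics/p2.png

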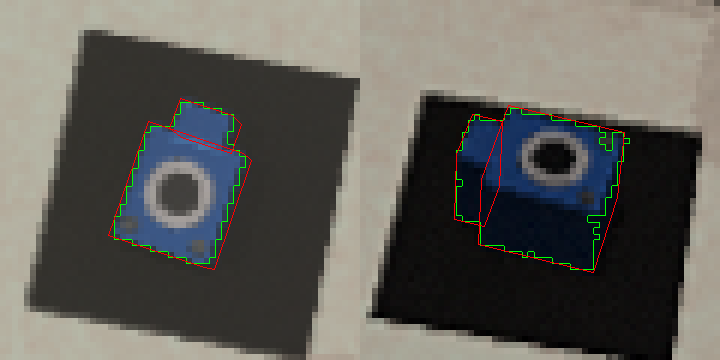

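The overlay confirms blue sits on the pad with its nose toward +x. The two views' biases nearly cancel in the mean, so I'll trust the averaged positions. Next is the end grasp.

Run:
```python
from log import *
from plan import plan
c=cmd()[-1]
e=plan(437.9,155.6,110,69.5,6,c)
```

```text
[[0.0336, -0.0363, 0.0102, -0.0], [0.0336, -0.0362, 0.0103, -0.001], [0.0336, -0.0362, 0.0102, -0.0], [0.0337, -0.0362, 0.0103, -0.001], [0.0336, -0.0362, 0.0102, 0.0], [0.0337, -0.0362, 0.0103, -0.0]] joint6~ 40.0 -> [437.9 155.6 110. ] 69.48
```

Request:
play_rows:
  series:
    - [0.0336,-0.0362,0.0102,0]
    - [0.0336,-0.0362,0.0102,-0.001]
    - [0.0336,-0.0362,0.0102,0]
    - [0.0336,-0.0362,0.0103,-0.001]
    - [0.0337,-0.0362,0.0103,0]
    - [0.0337,-0.0362,0.0103,0]
    - [0,0,0.035,0]
    - [0,0,0.03,0]
    - [0,0,0.02,0]
    - [0,0,0.0135,0]

```text
time: 11.68
tcp_pos: [436.6, 155.9, 10.5]
ee_rot: [-179.9, 0.1, 69.6]
wrist_force: [-0.0, 1.0, -0.2]
gripper_width: 87.7
gripper_force: 0.0
```

Request:
play_rows:
  series:
    - [0,0,0,0]
    - [0,0,0,0]
    - [0,0,0,0]
    - [0,0,0,0]
    - [0,0,0,0]
  grip: -1
  grip_force: 30

```text
time: 12.3
tcp_pos: [438.3, 155.7, 12.1]
ee_rot: [180.0, -0.0, 69.5]
wrist_force: [-3.0, 1.9, 7.2]
gripper_width: 66.2
gripper_force: 29.9
```

```bash
cat >> log.txt <<'E'
[[0.0336, -0.0362, 0.0102, 0], [0.0336, -0.0362, 0.0102, -0.001], [0.0336, -0.0362, 0.0102, 0], [0.0336, -0.0362, 0.0103, -0.001], [0.0337, -0.0362, 0.0103, 0], [0.0337, -0.0362, 0.0103, 0], [0, 0, 0.035, 0], [0, 0, 0.03, 0], [0, 0, 0.02, 0], [0, 0, 0.0135, 0]]
E
python3 - <<'E'
from log import *
from plan import plan
c=cmd()[-1];print(c,robot_w:=None)
e=plan(c[0],c[1],130,69.4,4,c);e=plan(571,-164.5,130,69.4,8,e)
E
```

```text
[np.float64(437.99), np.float64(155.56), np.float64(11.47), np.float64(69.49)] None
[[0.0, 0.0, -0.0296, 0.0], [0.0, 0.0, -0.0297, 0.001], [0.0, 0.0, -0.0296, 0.0], [0.0, 0.0, -0.0296, 0.001]] joint6~ 40.0 -> [438.  155.6 130. ] 69.38
[[-0.0316, 0.0297, -0.0, -0.0], [-0.0316, 0.0296, -0.0, -0.0], [-0.0316, 0.0297, -0.0, -0.0], [-0.0315, 0.0296, -0.0, -0.0], [-0.0316, 0.0297, -0.0, -0.0], [-0.0316, 0.0296, -0.0, -0.0], [-0.0316, 0.0297, -0.0, -0.0], [-0.0316, 0.0296, -0.0, -0.0]] joint6~ 5.0 -> [ 571.  -164.5  130. ] 69.38
```

Request:
play_rows:
  series:
    - [0,0,-0.0185,0.002]
    - [0,0,-0.04,0]
    - [-0.0316,0.0297,-0.03,0]
    - [-0.0316,0.0297,-0.03,0]
    - [-0.0316,0.0297,0,0]
    - [-0.0316,0.0296,0,0]
    - [-0.0316,0.0296,0,0]
    - [-0.0316,0.0296,0,0]
    - [-0.0316,0.0297,0,0]
    - [-0.0315,0.0296,0,0]

```text
time: 13.55
tcp_pos: [570.7, -165.9, 129.4]
ee_rot: [-179.9, 0.0, 69.4]
wrist_force: [0.3, 0.9, -4.2]
gripper_width: 66.1
gripper_force: 29.9
```

Request:
play_rows:
  series:
    - [0,0,0.02,0]
    - [0,0,0.02,0]
    - [0,0,0.01,0]
    - [0,0,0.005,0]
    - [0,0,0,0]

```text
time: 14.18
tcp_pos: [570.9, -164.1, 74.9]
ee_rot: [-180.0, 0.0, 69.4]
wrist_force: [0.4, 0.0, -4.1]
gripper_width: 66.0
gripper_force: 29.9
```

```bash
cat >> log.txt <<'E'
[[0, 0, -0.0185, 0.002], [0, 0, -0.04, 0], [-0.0316, 0.0297, -0.03, 0], [-0.0316, 0.0297, -0.03, 0], [-0.0316, 0.0297, 0, 0], [-0.0316, 0.0296, 0, 0], [-0.0316, 0.0296, 0, 0], [-0.0316, 0.0296, 0, 0], [-0.0316, 0.0297, 0, 0], [-0.0315, 0.0296, 0, 0]]
[[0, 0, 0.02, 0], [0, 0, 0.02, 0], [0, 0, 0.01, 0], [0, 0, 0.005, 0], [0, 0, 0, 0]]
E
python3 - <<'E'
from log import *
print(cmd()[-1])
from bf import *
vis=[]
for v in("top","side"):
    im=robot.get_image(v);np.save(f"pics/{v}3.npy",im)
    x,y=proj(v,[[571,-164,50]])[0].astype(int)
    q=cv2.resize(im[y-36:y+36,x-33:x+33,::-1],(396,432),interpolation=0)
    for H in TEE:
        u=(proj(v,place(H+[0,0,cmd()[-1][2]-8.5],[*cmd()[-1][:2],np.radians(cmd()[-1][3]-90)]))+.5-[x-33,y-36])*6;cv2.polylines(q,[cv2.convexHull(u.astype(np.int32))],True,(0,0,255),1)
    vis.append(q)
cv2.imwrite("pics/p3.png",np.hstack(vis))
E
```

```text
[np.float64(570.97), np.float64(-164.5), np.float64(74.97), np.float64(69.37)]
```

View pics/p3.png

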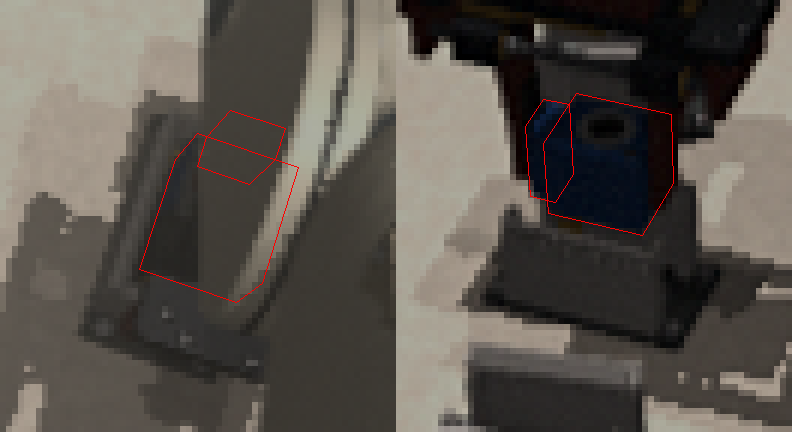

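Request:
play_rows:
  series:
    - [0,0,0.005,0]
    - [0,0,0.004,0]
    - [0,0,0.004,0]
    - [0,0,0.004,0]
    - [0,0,0.0045,0]
    - [0,0,0,0]

```text
time: 15.02
tcp_pos: [570.7, -164.8, 52.9]
ee_rot: [-180.0, 0.0, 69.4]
wrist_force: [-0.3, -3.5, -5.4]
gripper_width: 65.6
gripper_force: 29.9
```

Request:
play_rows:
  series:
    - [-0.001,0,0,0]
    - [0,0,0.003,0]
    - [0,0,0.003,0]
    - [0,0,0.003,0]
    - [0,0,0,0]

```text
time: 15.65
tcp_pos: [570.4, -165.3, 44.1]
ee_rot: [-180.0, -0.0, 69.4]
wrist_force: [0.3, -0.4, -5.1]
gripper_width: 65.9
gripper_force: 29.9
```

Request:
play_rows:
  series:
    - [0,0,0.004,0]
    - [0,0,0.004,0]
    - [0,0,0.004,0]
    - [0,0,0.004,0]
    - [0,0,0.004,0]
    - [0,0,0.004,0]
    - [0,0,0.003,0]
    - [0,0,0,0]

```text
time: 16.65
tcp_pos: [570.4, -165.4, 17.2]
ee_rot: [-180.0, 0.0, 69.4]
wrist_force: [0.7, -0.2, -3.7]
gripper_width: 66.4
gripper_force: 29.9
```

Request:
play_rows:
  series:
    - [0,0,0.0015,0]
    - [0,0,0.0015,0]
    - [0,0,0,0]

```text
time: 17.02
tcp_pos: [570.8, -165.5, 15.2]
ee_rot: [180.0, -0.0, 69.4]
wrist_force: [-3.1, 1.0, 4.2]
gripper_width: 66.0
gripper_force: 29.9
```

Request:
play_rows:
  series:
    - [0,0,0,0]
    - [0,0,0,0]
    - [0,0,0,0]
    - [0,0,-0.01,0]
    - [0,0,-0.03,0]
    - [0,0,-0.04,0]
    - [0,0,-0.05,0]
  grip: 1

```text
time: 17.9
tcp_pos: [570.0, -165.3, 145.6]
ee_rot: [-179.9, 0.0, 69.4]
wrist_force: [0.5, -0.8, -0.1]
gripper_width: 87.4
gripper_force: 0.0
```

```bash
cat >> log.txt <<'E'
[[0, 0, 0.005, 0], [0, 0, 0.004, 0], [0, 0, 0.004, 0], [0, 0, 0.004, 0], [0, 0, 0.0045, 0], [0, 0, 0, 0]]
[[-0.001, 0, 0, 0], [0, 0, 0.003, 0], [0, 0, 0.003, 0], [0, 0, 0.003, 0], [0, 0, 0, 0]]
[[0, 0, 0.004, 0], [0, 0, 0.004, 0], [0, 0, 0.004, 0], [0, 0, 0.004, 0], [0, 0, 0.004, 0], [0, 0, 0.004, 0], [0, 0, 0.003, 0], [0, 0, 0, 0]]
[[0, 0, 0.0015, 0], [0, 0, 0.0015, 0], [0, 0, 0, 0]]
[[0, 0, 0, 0], [0, 0, 0, 0], [0, 0, 0, 0], [0, 0, -0.01, 0], [0, 0, -0.03, 0], [0, 0, -0.04, 0], [0, 0, -0.05, 0]]
E
python3 - <<'E'
from log import *
from plan import plan
c=cmd()[-1];print(c)
e=plan(622.4,254,144,76,9,c)
E
```

```text
[np.float64(570.61), np.float64(-165.44), np.float64(144.47), np.float64(69.37)]
[[0.0456, -0.011, 0.0001, -0.013], [0.0458, -0.0105, 0.0, -0.013], [0.0459, -0.0098, 0.0001, -0.013], [0.0461, -0.0093, 0.0, -0.012], [0.0461, -0.0087, 0.0001, -0.013], [0.0463, -0.0081, 0.0, -0.013], [0.0463, -0.0074, 0.0001, -0.013], [0.0465, -0.0069, 0.0, -0.013], [0.0465, -0.0063, 0.0001, -0.013]] joint6~ 36.0 -> [622.4 254.  144. ] 76.02
```

Request:
play_rows:
  series:
    - [0.0456,-0.011,0,-0.013]
    - [0.0458,-0.0105,0,-0.013]
    - [0.046,-0.0098,0,-0.013]
    - [0.046,-0.0093,0,-0.013]
    - [0.0462,-0.0087,0,-0.013]
    - [0.0462,-0.008,0,-0.013]
    - [0.0464,-0.0075,0,-0.013]
    - [0.0464,-0.0069,0,-0.012]
    - [0.0465,-0.0063,0,-0.013]
    - [0,0,0,0]

```text
time: 19.15
tcp_pos: [622.4, 257.2, 145.1]
ee_rot: [179.9, -0.1, 76.2]
wrist_force: [0.2, -0.2, -0.4]
gripper_width: 87.7
gripper_force: 0.0
```

Request:
play_rows:
  series:
    - [0,0,0.035,0]
    - [0,0,0.035,0]
    - [0,0,0.03,0]
    - [0,0,0.02,0]
    - [0,0,0.0115,0]
    - [0,0,0,0]

```text
time: 19.9
tcp_pos: [622.1, 253.7, 12.7]
ee_rot: [-180.0, 0.0, 76.0]
wrist_force: [-0.4, 0.3, -0.0]
gripper_width: 87.7
gripper_force: 0.0
```

Request:
play_rows:
  series:
    - [0,0,0,0]
    - [0,0,0,0]
    - [0,0,0,0]
    - [0,0,0,0]
    - [0,0,0,0]
    - [0,0,0,0]
    - [0,0,0,0]
  grip: -1
  grip_force: 30

```text
time: 20.78
tcp_pos: [623.0, 254.1, 13.5]
ee_rot: [179.9, -0.0, 76.0]
wrist_force: [3.7, -1.0, 2.9]
gripper_width: 43.8
gripper_force: 29.9
```

```bash
cat >> log.txt <<'E'
[[0.0456, -0.011, 0, -0.013], [0.0458, -0.0105, 0, -0.013], [0.046, -0.0098, 0, -0.013], [0.046, -0.0093, 0, -0.013], [0.0462, -0.0087, 0, -0.013], [0.0462, -0.008, 0, -0.013], [0.0464, -0.0075, 0, -0.013], [0.0464, -0.0069, 0, -0.012], [0.0465, -0.0063, 0, -0.013], [0, 0, 0, 0]]
[[0, 0, 0.035, 0], [0, 0, 0.035, 0], [0, 0, 0.03, 0], [0, 0, 0.02, 0], [0, 0, 0.0115, 0], [0, 0, 0, 0]]
E
python3 - <<'E'
from log import *
from plan import plan
c=cmd()[-1];print(c)
e=plan(c[0],c[1],118,76,4,c)
e=plan(434,157,118,178.5,11,e)
E
```

```text
[np.float64(622.2), np.float64(254.0), np.float64(12.97), np.float64(76.02)]
[[0.0, 0.0, -0.0263, 0.0], [0.0, 0.0, -0.0262, 0.0], [0.0, 0.0, -0.0263, 0.0], [0.0, 0.0, -0.0262, 0.0]] joint6~ 36.0 -> [622.2 254.  118. ] 76.02
[[-0.0127, -0.0145, -0.0, -0.163], [-0.0102, -0.0163, -0.0, -0.162], [-0.0074, -0.0178, -0.0, -0.163], [-0.0044, -0.0187, -0.0, -0.162], [-0.0013, -0.0192, -0.0, -0.163], [0.0017, -0.0192, -0.0, -0.163], [0.0049, -0.0186, -0.0, -0.162], [0.0078, -0.0176, -0.0, -0.163], [0.0106, -0.0161, -0.0, -0.162], [0.013, -0.0141, -0.0, -0.163], [0.0152, -0.0119, -0.0, -0.163]] joint6~ -69.0 -> [434. 157. 118.] 178.52
```

Request:
play_rows:
  series:
    - [0,0,-0.015,0]
    - [0,0,-0.03,0]
    - [0,0,-0.03,0]
    - [0,0,-0.03,0]
    - [-0.0127,-0.0145,0,-0.163]
    - [-0.0102,-0.0163,0,-0.162]
    - [-0.0074,-0.0178,0,-0.163]
    - [-0.0044,-0.0187,0,-0.162]
    - [-0.0013,-0.0192,0,-0.163]
    - [0.0017,-0.0192,0,-0.163]

```text
time: 22.02
tcp_pos: [517.9, 200.6, 118.1]
ee_rot: [-179.9, -0.1, 132.3]
wrist_force: [0.1, 0.0, -2.8]
gripper_width: 43.9
gripper_force: 29.9
```

Request:
play_rows:
  series:
    - [0.0049,-0.0186,0,-0.162]
    - [0.0078,-0.0176,0,-0.163]
    - [0.0106,-0.0161,0,-0.162]
    - [0.013,-0.0141,0.01,-0.163]
    - [0.0152,-0.0119,0.025,-0.163]
    - [0,0,0.03,0]
    - [0,0,0.025,0]
    - [0,0,0.01,0]
    - [0,0,0.005,0]
    - [0,0,0.0015,0]

```text
time: 23.28
tcp_pos: [434.2, 157.1, 11.8]
ee_rot: [180.0, 0.0, 178.5]
wrist_force: [0.2, -1.1, -2.8]
gripper_width: 43.7
gripper_force: 29.9
```

```bash
cat >> log.txt <<'E'
[[0, 0, -0.015, 0], [0, 0, -0.03, 0], [0, 0, -0.03, 0], [0, 0, -0.03, 0], [-0.0127, -0.0145, 0, -0.163], [-0.0102, -0.0163, 0, -0.162], [-0.0074, -0.0178, 0, -0.163], [-0.0044, -0.0187, 0, -0.162], [-0.0013, -0.0192, 0, -0.163], [0.0017, -0.0192, 0, -0.163]]
[[0.0049, -0.0186, 0, -0.162], [0.0078, -0.0176, 0, -0.163], [0.0106, -0.0161, 0, -0.162], [0.013, -0.0141, 0.01, -0.163], [0.0152, -0.0119, 0.025, -0.163], [0, 0, 0.03, 0], [0, 0, 0.025, 0], [0, 0, 0.01, 0], [0, 0, 0.005, 0], [0, 0, 0.0015, 0]]
E
python3 - <<'E'
from log import *
c=cmd()[-1];print(c)
E
```

```text
[np.float64(433.96), np.float64(157.01), np.float64(11.47), np.float64(178.52)]
```

Request:
play_rows:
  series:
    - [0,0,0.0004,0]
    - [0,0,0,0]

```text
time: 23.52
tcp_pos: [434.3, 157.1, 11.5]
ee_rot: [180.0, 0.0, 178.5]
wrist_force: [-0.9, 0.7, -2.3]
gripper_width: 43.9
gripper_force: 29.9
```

Request:
play_rows:
  series:
    - [0,0,0,0]
    - [0,0,0,0]
    - [0,0,0,0]
    - [0,0,0,0]
    - [0,0,-0.02,0]
    - [0,0,-0.03,0]
    - [0,0,-0.03,0]
  grip: 1

```text
time: 24.4
tcp_pos: [433.7, 156.9, 91.8]
ee_rot: [-180.0, -0.0, 178.5]
wrist_force: [0.2, 0.7, -0.6]
gripper_width: 88.1
gripper_force: 0.0
```

```bash
cat >> log.txt <<'E'
[[0, 0, 0.0004, 0], [0, 0, 0, 0]]
[[0, 0, 0, 0], [0, 0, 0, 0], [0, 0, 0, 0], [0, 0, 0, 0], [0, 0, -0.02, 0], [0, 0, -0.03, 0], [0, 0, -0.03, 0]]
E
python3 - <<'E'
from log import *
from plan import plan
c=cmd()[-1];print(c)
e=plan(439.4,153.9,91,88.5,9,c)
from bf import *
im=robot.get_image("side");m=colm(im,"red");print(m.sum())
if m.sum()>150:print(gfit(ELL,{"side":comp(m)},["side"],[439,157,-.03],3,(-.1,.1)))
E
```

```text
[np.float64(433.96), np.float64(157.01), np.float64(91.07), np.float64(178.52)]
[[-0.0006, -0.0003, 0.0, 0.175], [-0.0007, -0.0002, 0.0, 0.174], [-0.0007, -0.0001, 0.0, 0.175], [-0.0007, -0.0, 0.0, 0.174], [-0.0007, 0.0001, 0.0, 0.175], [-0.0006, 0.0003, 0.0, 0.174], [-0.0006, 0.0003, 0.0001, 0.175], [-0.0005, 0.0005, -0.0, 0.175], [-0.0005, 0.0005, -0.0, 0.174]] joint6~ 21.0 -> [439.4 153.9  91. ] 88.51
610
(np.float64(408.0), array([439. , 157. ,  -7.4]))
```

Request:
play_rows:
  series:
    - [-0.0006,-0.0003,0,0.175]
    - [-0.0007,-0.0002,0,0.174]
    - [-0.0007,-0.0001,0,0.175]
    - [-0.0007,0,0,0.174]
    - [-0.0007,0.0001,0,0.175]
    - [-0.0006,0.0003,0,0.174]
    - [-0.0006,0.0003,0,0.175]
    - [-0.0005,0.0005,0,0.175]
    - [-0.0005,0.0005,0,0.174]
    - [0,0,0,0]

```text
time: 25.7
tcp_pos: [439.3, 153.8, 90.8]
ee_rot: [-180.0, 0.0, 88.6]
wrist_force: [0.3, -0.5, 0.1]
gripper_width: 88.0
gripper_force: 0.0
```

```bash
cat >> log.txt <<'E'
[[-0.0006, -0.0003, 0, 0.175], [-0.0007, -0.0002, 0, 0.174], [-0.0007, -0.0001, 0, 0.175], [-0.0007, 0, 0, 0.174], [-0.0007, 0.0001, 0, 0.175], [-0.0006, 0.0003, 0, 0.174], [-0.0006, 0.0003, 0, 0.175], [-0.0005, 0.0005, 0, 0.175], [-0.0005, 0.0005, 0, 0.174], [0, 0, 0, 0]]
E
python3 - <<'E'
from log import *
print(cmd()[-1])
from bf import *
im=robot.get_image("side");c,y=proj("side",[[439,157,30]])[0].astype(int)
q=cv2.resize(im[y-36:y+36,c-36:c+36,::-1],(432,432),interpolation=0)
for H in ELL:
    u=(proj("side",place(H+[0,0,3],[439.5-.8,156.9-1.5,np.radians(-1.5)]))+.5-[c-36,y-36])*6;cv2.polylines(q,[cv2.convexHull(u.astype(np.int32))],True,(0,255,0),1)
cv2.imwrite("pics/p4.png",q)
E
```

```text
[np.float64(439.36), np.float64(153.85), np.float64(91.07), np.float64(88.51)]
```

View pics/p4.png

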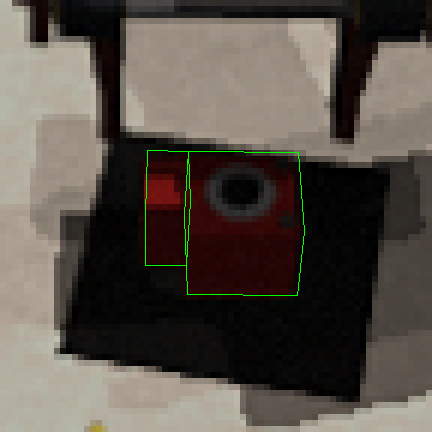

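The red housing lies where the model says, with its keyed end toward +x. Now I'll grip it by the ends.

Request:
play_rows:
  series:
    - [0,0,0.035,0]
    - [0,0,0.025,0]
    - [0,0,0.013,0]
    - [0,0,0.007,0]
    - [0,0,0,0]

```text
time: 26.38
tcp_pos: [439.4, 153.9, 11.1]
ee_rot: [-180.0, 0.0, 88.6]
wrist_force: [0.6, -0.0, -0.8]
gripper_width: 87.6
gripper_force: 0.0
```

Request:
play_rows:
  series:
    - [0,0,0,0]
    - [0,0,0,0]
    - [0,0,0,0]
    - [0,0,0,0]
    - [0,0,0,0]
  grip: -1
  grip_force: 30

```text
time: 27.0
tcp_pos: [439.9, 154.0, 11.6]
ee_rot: [179.9, -0.0, 88.5]
wrist_force: [-0.0, -0.4, 6.4]
gripper_width: 66.0
gripper_force: 29.9
```

```bash
cat >> log.txt <<'E'
[[0, 0, 0.035, 0], [0, 0, 0.025, 0], [0, 0, 0.013, 0], [0, 0, 0.007, 0], [0, 0, 0, 0]]
E
python3 - <<'E'
from log import *
from plan import plan
c=cmd()[-1];print(c)
e=plan(c[0],c[1],130,88.5,4,c);e=plan(564.9,-331.7,130,88.5,12,e)
E
```

```text
[np.float64(439.36), np.float64(153.85), np.float64(11.07), np.float64(88.51)]
[[0.0, 0.0, -0.0297, 0.0], [0.0, 0.0, -0.0298, 0.0], [0.0, 0.0, -0.0297, 0.0], [0.0, 0.0, -0.0297, 0.0]] joint6~ 21.0 -> [439.4 153.8 130. ] 88.51
[[-0.0402, 0.0115, -0.0, 0.0], [-0.0402, 0.0115, -0.0, 0.0], [-0.0401, 0.0115, -0.0, 0.0], [-0.0402, 0.0115, -0.0, 0.0], [-0.0402, 0.0116, -0.0, 0.0], [-0.0402, 0.0115, -0.0, 0.0], [-0.0401, 0.0115, -0.0, 0.0], [-0.0402, 0.0115, -0.0, 0.0], [-0.0402, 0.0115, -0.0, 0.0], [-0.0402, 0.0115, -0.0, 0.0], [-0.0401, 0.0115, -0.0, 0.0], [-0.0402, 0.0115, -0.0, 0.0]] joint6~ -29.0 -> [ 564.9 -331.7  130. ] 88.51
```

Request:
play_rows:
  series:
    - [0,0,-0.019,0]
    - [0,0,-0.04,0]
    - [0,0,-0.04,0]
    - [-0.0201,0.0058,-0.02,0]
    - [-0.0402,0.0115,0,0]
    - [-0.0402,0.0115,0,0]
    - [-0.0402,0.0115,0,0]
    - [-0.0402,0.0115,0,0]
    - [-0.0402,0.0115,0,0]
    - [-0.0402,0.0115,0,0]

```text
time: 28.25
tcp_pos: [507.0, -110.6, 129.7]
ee_rot: [-179.9, -0.0, 88.5]
wrist_force: [0.8, -0.0, -2.3]
gripper_width: 65.5
gripper_force: 29.9
```

Request:
play_rows:
  series:
    - [-0.0402,0.0115,0,0]
    - [-0.0401,0.0115,0,0]
    - [-0.0401,0.0115,0,0]
    - [-0.0401,0.0115,0,0]
    - [-0.0401,0.0115,0,0]
    - [-0.0201,0.0058,0.01,0]
    - [0,0,0.02,0]
    - [0,0,0.02,0]
    - [0,0,0.005,0]
    - [0,0,0,0]

```text
time: 29.5
tcp_pos: [564.6, -330.4, 74.3]
ee_rot: [-179.9, -0.1, 88.6]
wrist_force: [0.5, 0.9, -1.7]
gripper_width: 66.3
gripper_force: 29.9
```

```bash
cat >> log.txt <<'E'
[[0, 0, -0.019, 0], [0, 0, -0.04, 0], [0, 0, -0.04, 0], [-0.0201, 0.0058, -0.02, 0], [-0.0402, 0.0115, 0, 0], [-0.0402, 0.0115, 0, 0], [-0.0402, 0.0115, 0, 0], [-0.0402, 0.0115, 0, 0], [-0.0402, 0.0115, 0, 0], [-0.0402, 0.0115, 0, 0]]
[[-0.0402, 0.0115, 0, 0], [-0.0401, 0.0115, 0, 0], [-0.0401, 0.0115, 0, 0], [-0.0401, 0.0115, 0, 0], [-0.0401, 0.0115, 0, 0], [-0.0201, 0.0058, 0.01, 0], [0, 0, 0.02, 0], [0, 0, 0.02, 0], [0, 0, 0.005, 0], [0, 0, 0, 0]]
E
python3 - <<'E'
from log import *
print(cmd()[-1])
E
```

```text
[np.float64(564.89), np.float64(-331.57), np.float64(75.07), np.float64(88.51)]
```

Request:
play_rows:
  series:
    - [0,0,0.005,0]
    - [0,0,0.004,0]
    - [0,0,0.004,0]
    - [0,0,0.004,0]
    - [0,0,0.005,0]
    - [0,0,0,0]

```text
time: 30.25
tcp_pos: [565.3, -332.6, 52.8]
ee_rot: [179.9, 0.1, 88.5]
wrist_force: [1.7, -5.0, -4.2]
gripper_width: 66.0
gripper_force: 29.9
```

Request:
play_rows:
  series:
    - [-0.0012,0,0,0]
    - [0,0,0.003,0]
    - [0,0,0.003,0]
    - [0,0,0.003,0]
    - [0,0,0,0]

```text
time: 30.88
tcp_pos: [564.9, -333.0, 43.7]
ee_rot: [180.0, 0.0, 88.5]
wrist_force: [1.9, -4.5, -4.0]
gripper_width: 66.0
gripper_force: 29.9
```

Request:
play_rows:
  series:
    - [-0.001,0,0,0]
    - [0,0,0.002,0]
    - [0,0,0.003,0]
    - [0,0,0.003,0]
    - [0,0,0,0]

```text
time: 31.5
tcp_pos: [564.6, -333.5, 35.6]
ee_rot: [-180.0, -0.0, 88.5]
wrist_force: [0.0, -1.1, -3.1]
gripper_width: 66.1
gripper_force: 29.9
```

Request:
play_rows:
  series:
    - [0,0,0.004,0]
    - [0,0,0.004,0]
    - [0,0,0.004,0]
    - [0,0,0.004,0]
    - [0,0,0.003,0]
    - [0,0,0,0]

```text
time: 32.25
tcp_pos: [564.6, -333.7, 16.7]
ee_rot: [-180.0, -0.0, 88.5]
wrist_force: [1.2, -0.7, -2.7]
gripper_width: 65.7
gripper_force: 29.9
```

Request:
play_rows:
  series:
    - [0,0,0.0015,0]
    - [0,0,0.0015,0]
    - [0,0,0,0]

```text
time: 32.62
tcp_pos: [565.0, -333.9, 14.7]
ee_rot: [180.0, 0.0, 88.5]
wrist_force: [-2.3, 0.6, 3.1]
gripper_width: 66.0
gripper_force: 29.9
```

Red is on the floor of its nest (the load is off the wrist at the expected height). I'll release, rise and move clear to check.

Request:
play_rows:
  series:
    - [0,0,0,0]
    - [0,0,0,0]
    - [0,0,0,0]
    - [0,0,-0.01,0]
    - [0,0,-0.03,0]
    - [0,0,-0.05,0]
    - [0,0,-0.05,0]
    - [0,0,-0.04,0]
  grip: 1

```text
time: 33.62
tcp_pos: [565.3, -334.0, 197.2]
ee_rot: [179.9, 0.1, 88.5]
wrist_force: [-0.6, 0.5, -0.1]
gripper_width: 87.7
gripper_force: 0.0
```

Request:
play_rows:
  series:
    - [0.03,-0.02,0,0]
    - [0.045,-0.01,0,0]
    - [0.045,-0.01,0,0]
    - [0.045,0,0,0]
    - [0.045,0,0,0]
    - [0.045,0,0,0]
    - [0.045,0,0,0]
    - [0.045,0,0,0]
    - [0.045,0,0,0]
    - [0.045,0,0,0]

```text
time: 34.88
tcp_pos: [536.2, 103.6, 194.9]
ee_rot: [179.9, -0.0, 88.5]
wrist_force: [0.6, -0.1, -1.4]
gripper_width: 88.1
gripper_force: 0.0
```

Run:
```python
from bf import *
vis=[]
for v in("top","side"):
    im=robot.get_image(v)
    for k,mod,p in(("tee",TEE,(570.6,-165.4,-20.6)),("ell",ELL,(565,-330.5,-1.5))):
        x,y=proj(v,[[p[0],p[1],30]])[0].astype(int);m=colm(im,"blue" if k=="tee" else "red")
        w=np.zeros(m.shape,np.uint8);w[y-25:y+25,x-25:x+25]=1;m=m*w
        q=cv2.resize(im[y-25:y+25,x-33:x+33,::-1],(396,300),interpolation=0)
        for H in mod:
            u=(proj(v,place(H+[0,0,6],[p[0],p[1],np.radians(p[2])]))+.5-[x-33,y-25])*6;cv2.polylines(q,[cv2.convexHull(u.astype(np.int32))],True,(0,255,0),1)
        vis.append(q)
cv2.imwrite("pics/end.png",np.vstack([np.hstack(vis[:2]),np.hstack(vis[2:])]))
for k,v in(("jar_1","top"),("jar_1","side"),("setup_block","top"),("driver","top")):print(k,v,[(np.round(d["xy"]).tolist(),round(d["score"],2)) for d in robot.spot_in(v,k)][:3])
```

```text
jar_1 top [([321.0, 248.0], 0.88), ([240.0, 91.0], 0.7)]
jar_1 side [([168.0, 205.0], 0.97), ([298.0, 155.0], 0.62)]
setup_block top [([360.0, 108.0], 0.83), ([288.0, 162.0], 0.6)]
driver top [([419.0, 224.0], 0.75)]
```

View pics/end.png

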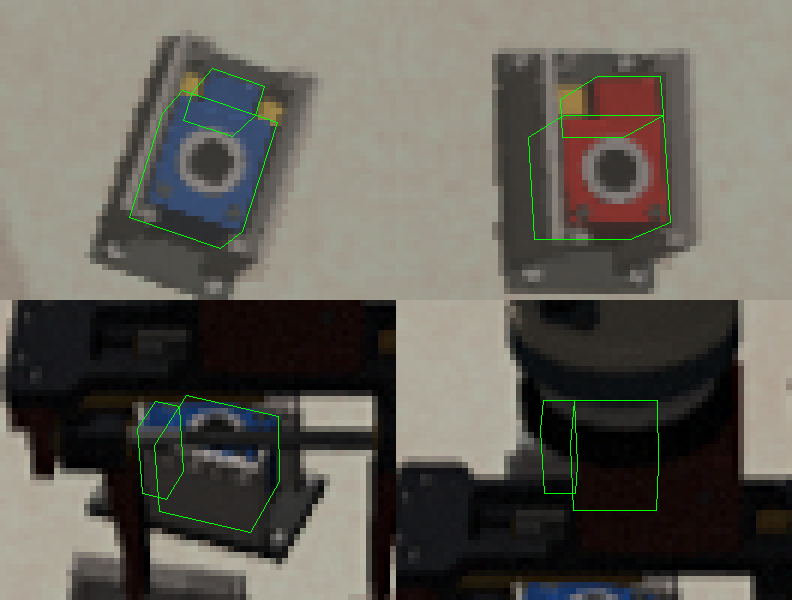

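The top view shows both housings fully inside their pockets: blue's nose between the two brass blocks, red's cut corner around its single block, and both outlines matching the seated-height model. The bystanders I could check read within a few pixels of their starts and the arm touches nothing, so I'm handing in.

```bash
python3 -c "
from rig import robot
print(robot.job_done())"
```

```text
the job is handed in; nothing more can be done
None
```

Both housings appear fully seated, each in the nest cut to its outline, and the job was handed in at about 35 s of the 72 s; no verdict came back. The plain nest is empty, and the jars, steel block and screwdriver look undisturbed.

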